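Start the clamp nut on its stud by backing it off

TASK

Put the blue flange nut, the one with the yellow mark, flat on the lugs of the upright stud of the pale green clamp bracket, with its yellow mark about an eighth of a turn clockwise (seen from above) of the yellow mark on the bracket. Then back it off counter-clockwise until the two marks line up and it drops over the lugs, fully down on the bracket. Leave the plain silver nut where it lies.

Things in the scene. Friction and masses are not known exactly. Their poses are not given: they have to be found in the camera images.
- nut_center (a point): Centre of the blue flange nut, half-way up its 30 mm. It lies flange down: flange 74 mm across, 7 mm thick; above it, 7 to 30 mm up, a hexagon 55 mm across flats to grip. z up, x towards its yellow mark; flats face 0, 60, 120.. deg from x. Bore 34 mm with three through slots, 16 mm wide, out to 24.5 mm from the axis, at 0, 105, 255 deg (counter-clockwise from x). 0.11 to 0.18 kg.
- nut_mark (a point): Yellow mark of the blue nut, on the middle of one flat and the flange below it; this point is on the flange's top, 32 mm from the nut's axis along its x, 7 mm above its underside. With the mark 30 to 70 deg clockwise of the bracket's stripe the nut rests on the lugs, underside 40 mm above the bench; in line with it (within 10 deg) the nut drops 10 mm onto the boss.
- clamp: Pale green bracket fixed to the bench, 120 x 90 x 12 mm base. Origin on the stud's axis at bench height, z up, x towards the base's yellow stripe. Heights above bench: boss (68 mm across) 30 mm, where the nut ends; steel stud 28 mm across to 45 mm, tapering to 10 mm at 56 mm. Three lugs on it, 6 mm wide, top at 40 mm, out to 21.5 mm from the axis, at 0, 105, 255 deg. Nut play 3 mm sideways.
- plain_nut_center (a point): Centre, half-way up, of the plain silver flange nut: the same outer sizes as the blue one, but no mark and a round bore without slots. Not to be used or moved.
Mind the look-alikes: they are no part of the job. Several things look just like the part that bears nut_center: the one meant starts farthest from the robot's base.

How it is judged:
By the outcome, as a careful person would: the job done as asked, in the order asked, and still so for the second after the job is handed in, with the robot touching nothing.
It also fails if it takes over 42 s, if anything falls off the work surface, if the arm or the gripper's body presses on something with over 40 N, if the wrist force passes 120 N, or if a joint passes its speed limit or range.

ROBOT

A 7-joint arm with a two-finger parallel gripper is mounted at the origin on the work surface. World frame = base frame: x ahead of the robot, y to its left, z up, the work surface at z = 0. Lengths are in m, angles in rad, forces in N, time in s.
With the tool pointing down it reaches from about 0.425 to 1.025 m from the base axis. Payload 9.4 kg.
Tool frame: the origin (TCP) lies at the very end of the fingers, on their centre line; the grasp point (between the pads) lies arm.hold_point_z behind it (arm.hold_point_z is the distance from the TCP to the grasp point, in m); z points along the fingers, y is the direction in which the jaws open and shut (so a half turn about z gives the same grasp; the last joint's range is limited). The gripper opens to 93 mm and grips with 3 to 60 N. Pads are 15 mm wide; open, the fingers measure 128 mm over their backs; the gripper's body (75 mm by 188 mm) begins 65 mm behind the grasp point.
Start: joints at [1.202, 0.599, -0.003, 1.599, 0.002, 0.943, -0.08], TCP at [0.209, -0.694, 0.219] pointing down, gripper open.
Joint ranges: [-2.57, 2.57], [-0.35, 1.97], [-1.29, 1.29], [0.11, 2.56], [-1.05, 4.19], [0.11, 1.86], [-2.63, 2.63]. Speed limits (rad/s): [2.22, 2.22, 3.01, 3.01, 3.14, 3.14, 3.14].

INTERFACE

Orientations are given as a rotation vector (axis times angle).
In Python, from station import readout, optics, order, arm gives the robot as it stands.
- The arm moves only by the tool jog_arm, never from a script. Its argument "motion" is text: rows parted by semicolons, each of 6 numbers parted by spaces: the shift along the tool's x, y, z in mm, then the turn, a rotation vector about the tool's x, y, z in degrees. In form: x y z wx wy wz; .... A call has 1 to 8 rows; each row is the pose to reach, as a shift and turn from the pose measured when the call began, along the tool's axes at that moment; what a row does not reach only later rows make up. A row lasts 1/10 s, in which the tool goes at most 50 mm and 8.59 degrees, less where a joint would pass 70% of its speed; a pose out of reach is approached as far as the arm can. A call with a gripper value outside its range is refused whole. "gripper" is the finger opening in mm, from 0 to 93, set as the call begins (left out, the last holds). The fingers move at their own pace and stop on an object; "newtons" is the grip in N (left out, the last holds). Time passes only in rows, so rows that repeat a pose let the fingers close. It gives the time, the measured TCP pose, the force and the opening at its end, in the units of the state.
- readout.state(): the state, without advancing time (a new reading comes with each control period).
- optics.capture(name): name is "side" or "top"; returns (picture, depth): 480x640x3 uint8, blue, green, red; 480x640 float32, m along the optical axis (not along the pixel's ray), 0 where there is no reading.
- optics.get_calibration(name): a dict with "mtx" (3x3 intrinsics, pixels), "k1" (the pictures are not rectified: a ray, as slopes to the right and down, at radius r is drawn at 1 + k1 r^2 times it, then the intrinsics apply), "rvec" (rotation vector, rad) and "tvec" (3), from world to camera coordinates, as OpenCV has them. Camera axes: x right, y down, z forward; pixel columns grow to the right and rows downward; lengths in m; the calibration is good to about 2 mm. A picture is of the moment at which its call begins. get_calibration takes no time and is no camera call.
- order.sign_off(): hands the job in, once; it reports no verdict.
Trained networks look in the newest picture that a camera, given by its name, has taken for a name from the list of things; names that differ only in an ending like _2 or _b are one class to them, and where a whole thing is asked for, a point or a joint stands for the part that bears it (a point fixed in the world has none). Each returns a list of dicts, best first, with "conf" (0 to 1); they miss things now and then, are a little off and sometimes report something else, mostly with a low value. They report only what shows in the picture. A call takes as long as a camera call. They do not tell look-alikes from the thing itself.
- optics.outline_of(label, camera): "region" (480x640 bool, what is visible of it) and "bbox" ([left, top, width, height] in pixels, round what is visible of it).
The state is a dict: "time": time; "joints": joint angles; "dq": joint speeds; "tau": joint torques, N m; "eef_pos": TCP position; "tool_rot": TCP orientation; "force": force on the tool from outside, world axes, zero at the start; "ft_torque": the same for the moment, N m; "finger_gap": finger opening in m.
Only numpy, scipy, OpenCV 4.12 (cv2) and the standard library are available. Lean on these libraries where they do the work, as an engineer would, in place of code of your own. Each camera call takes 0.05 s, during which the arm holds its last target. There are 200 camera calls.

## Working session

There is one attempt and no reset: what is moved stays moved. The work goes in short steps, Python scripts to look and compute and a tool call to move; the robot and the scene stay as the last step left them, time stands still between calls to the robot, and variables do not carry over. Pictures are saved under pics/ and viewed, about 8 in all and at most 12, crops included, and the job is handed in when it is done.

Besides the shell and the picture viewer there is one more tool, called after "Emit:" as name(argument=value, ...), one argument or row to a line, values as JSON. jog_arm: Moves the arm, as the interface text tells. Its arguments: {"type":"object","properties":{"motion":{"type":"string"},"gripper":{"type":"number"},"newtons":{"type":"number"}},"required":["motion"]}

```bash
mkdir -p pics; cat > h.py <<'E'
import numpy as np, cv2
from station import readout, optics, order, arm
from scipy.spatial.transform import Rotation as R
def cal(n):
    c=optics.get_calibration(n); return np.array(c["mtx"],float),float(c["k1"]),R.from_rotvec(np.ravel(c["rvec"])).as_matrix(),np.ravel(c["tvec"])
def cloud(n,depth):
    K,k1,Rm,t=cal(n)
    v,u=np.mgrid[0:480,0:640].astype(float)
    p=cv2.undistortPoints(np.stack([u.ravel(),v.ravel()],1)[:,None],K,np.array([k1,0,0,0.]))[:,0]
    P=np.c_[p,np.ones(len(p))]*depth.reshape(-1,1)
    W=(P-t)@Rm
    W[depth.ravel()<=0]=np.nan
    return W.reshape(480,640,3)
def proj(n,X):
    K,k1,Rm,t=cal(n)
    return cv2.projectPoints(np.array(X,float).reshape(-1,1,3),cv2.Rodrigues(Rm)[0],t,K,np.array([k1,0,0,0.]))[0][:,0]
def yellow(im):
    h=cv2.cvtColor(im,cv2.COLOR_BGR2HSV); return cv2.inRange(h,(20,120,100),(36,255,255))>0
E
python3 - <<'E'
from h import *
s=readout.state(); print(s, arm.hold_point_z)
for n in ("top","side"):
    im,d=optics.capture(n); cv2.imwrite(f"pics/{n}0.png",im); np.savez(f"{n}0.npz",im=im,d=d)
    W=cloud(n,d); K,k1,Rm,t=cal(n); print(n,"cam at",-Rm.T@t)
    for l in ("nut_center","clamp","plain_nut_center"):
        for o in optics.outline_of(l,n):
            P=W[o["region"]]; print(l,round(o["conf"],2),o["bbox"],np.nanmedian(P,0).round(3),np.nanmax(P[:,2]).round(3))
    m=yellow(im); c,lab,st,ce=cv2.connectedComponentsWithStats(m.astype(np.uint8))
    for i in range(1,c):
        if st[i,4]>5: print("yel",ce[i].round(1),st[i,4],np.nanmedian(W[lab==i],0).round(4))
E
```

```text
{'time': 0.0, 'joints': array([ 1.20231132,  0.60010502, -0.00254135,  1.60010833,  0.0017809 ,
        0.94291936, -0.07983131]), 'dq': array([-0.00198335,  0.00089868,  0.0004824 ,  0.00164991, -0.00102112,
       -0.00091292,  0.00031575]), 'tau': array([-5.07021814e-04, -7.65077877e+01,  1.49717107e+00, -2.52353114e+01,
       -5.23895770e-02,  1.68774073e-02,  1.27645785e-04]), 'eef_pos': array([ 0.20840243, -0.69389563,  0.21778222]), 'tool_rot': array([-3.10673290e+00, -4.56515202e-01,  5.47214947e-04]), 'force': array([0.394021  , 0.41031757, 0.03656148]), 'ft_torque': array([ 0.01657987, -0.0155734 ,  0.02074411]), 'finger_gap': 0.0929225388766292} 0.0188
top cam at [4.02185071e-01 8.20949092e-04 9.92363502e-01]
nut_center 0.85 [435.2, 220.7, 40.6, 41.9] [ 0.48  -0.226  0.018] 0.036
nut_center 0.85 [421.5, 283.4, 41.5, 39.9] [ 0.364 -0.195  0.018] 0.037
nut_center 0.83 [346.5, 286.7, 41.3, 38.7] [ 0.363 -0.066  0.01 ] 0.035
nut_center 0.57 [275.5, 294.6, 42.7, 39.7] [0.357 0.06  0.012] 0.035
clamp 0.67 [434.4, 223.0, 40.5, 35.8] [ 0.48  -0.226  0.016] 0.036
plain_nut_center 
[... 629 characters left out ...]
016] 0.032
nut_center 0.76 [381.4, 232.0, 47.6, 37.6] [ 0.363 -0.055  0.016] 0.032
nut_center 0.63 [397.2, 193.8, 43.6, 29.0] [ 0.366 -0.185  0.019] 0.032
clamp 0.76 [262.9, 228.0, 81.5, 52.1] [0.512 0.006 0.013] 0.058
plain_nut_center 0.65 [224.0, 347.5, 62.5, 65.8] [0.479 0.255 0.022] 0.032
yel [346.  122.6] 8 [ 0.6218 -0.539   0.0147]
yel [349.8 128.4] 9 [ 0.6018 -0.5069  0.0153]
yel [270.5 153.7] 6 [ 0.7031 -0.264   0.0404]
yel [396.2 234.2] 9 [ 0.3849 -0.0862  0.0307]
yel [278.  243.7] 60 [ 0.5697 -0.0139  0.0129]
yel [113.5 277.8] 255 [0.7601 0.1637 0.025 ]
yel [411.8 300.4] 13 [0.3291 0.0589 0.0306]
yel [413.  312.2] 8 [0.3247 0.059  0.008 ]
yel [416.1 313.3] 11 [0.3202 0.0601 0.0081]
```

View pics/top0.png

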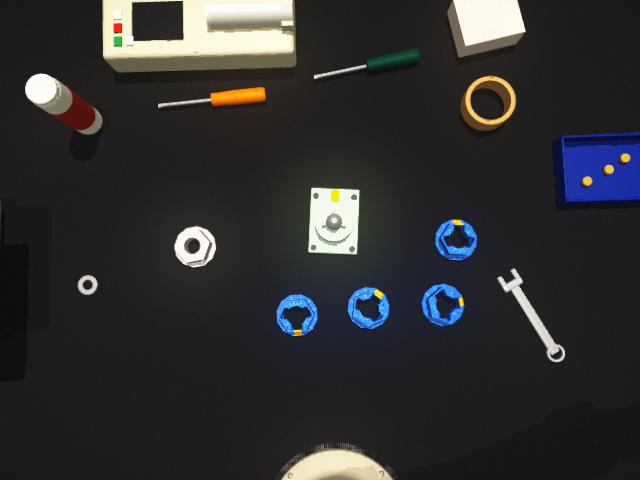

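View pics/side0.png

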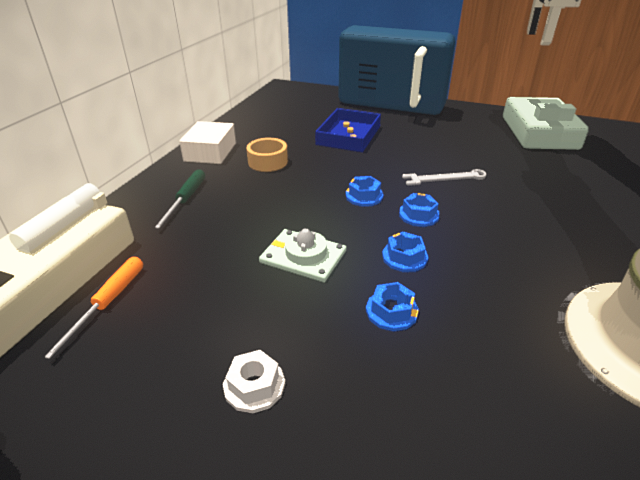

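The top view shows four blue nuts, at about (456,240), (443,304), (369,308) and (297,315), with the bracket at (334,221) and the silver nut at (195,246). The target is the blue nut farthest from the base: (456,240), near world (0.48, -0.226). The side view matches this layout.

```bash
cat >> h.py <<'E'
from scipy.optimize import minimize
def hullmask(pts,s=8):
    m=np.zeros((480*1,640*1),np.uint8); 
    h=cv2.convexHull(pts.astype(np.float32)); cv2.fillPoly(m,[np.round(h*256).astype(np.int32)],1,shift=8); return m
def moments(m):
    M=cv2.moments(m,True); return np.array([M["m10"]/M["m00"],M["m01"]/M["m00"]]),M["m00"]
def circ(r,z,n=60): a=np.arange(n)*2*np.pi/n; return np.c_[r*np.cos(a),r*np.sin(a),0*a+z]
def place(P,x,y,a): c,s=np.cos(a),np.sin(a); return P@np.array([[c,s,0],[-s,c,0],[0,0,1]])+[x,y,0]
def fit(n,mask,P,x0):
    obs=cv2.GaussianBlur(hullmask(np.argwhere(mask)[:,::-1]).astype(np.float32),(0,0),1.5)
    f=lambda q:float(((cv2.GaussianBlur(hullmask(proj(n,place(P,*q))).astype(np.float32),(0,0),1.5)-obs)**2).sum())
    r=minimize(f,x0,method="Nelder-Mead",options=dict(initial_simplex=np.array([x0]*4)+np.vstack([np.zeros(3),np.diag([.006,.006,.15])])))
    return r.x,r.fun
NUT=np.vstack([circ(.037,0),circ(.037,.007)]+[place(circ(.055/np.sqrt(3),.030,6),0,0,np.pi/6)])
BASE=np.array([[sx*.06,sy*.045,z] for sx in(-1,1) for sy in(-1,1) for z in(0,.012)])
E
python3 - <<'E'
from h import *
for n in ("top","side"):
    f=np.load(f"{n}0.npz"); im,d=f["im"],f["d"]; W=cloud(n,d)
    hs=cv2.cvtColor(im,cv2.COLOR_BGR2HSV); y=yellow(im)
    near=lambda x,yy,r:np.hypot(W[...,0]-x,W[...,1]-yy)<r
    blue=cv2.inRange(hs,(100,120,60),(125,255,255))>0
    m=(blue|y)&near(.479,-.226,.055)
    q,e=fit(n,m,NUT,[.479,-.226,-.2]); print(n,"nut",q.round(4),e,m.sum())
    ym=y&near(.479,-.226,.055)
    for vu in [np.argwhere(ym)]:
        P=W[ym]; print(" mark dir deg",np.degrees(np.arctan2(P[:,1]-q[1],P[:,0]-q[0])).round(0).tolist()[:40])
    m=near(.51,-.01,.085)&(hs[...,2]>90)&(hs[...,1]<120)|y&near(.568,-.0157,.03)
    q,e=fit(n,m,BASE,[.51,-.012,0]); print(n,"base",q.round(4),e,m.sum(),hullmask(np.argwhere(m)[:,::-1]).sum())
    s=near(.51,-.01,.05)
    for lo,hi in((.024,.034),(.044,.06)):
        P=W[s&(W[...,2]>lo)&(W[...,2]<hi)]; print(" z",lo,len(P),np.median(P,0).round(4),((P.max(0)+P.min(0))/2).round(4))
    ys=W[y&near(.568,-.0157,.03)]; print(" stripe",ys.mean(0).round(4))
E
```

```text
top nut [ 0.4821 -0.233  -0.0205] 3.398453712463379 1096
 mark dir deg [6.0, 4.0, 2.0, -4.0, -6.0, -8.0, -11.0, 5.0, 4.0, 1.0, -1.0, -5.0, -8.0, -13.0, 8.0, 3.0, 1.0, -2.0, -6.0, -9.0, -13.0, 7.0, 5.0, 2.0, -3.0, -7.0, 8.0, 5.0, 2.0, -2.0, -8.0, -10.0, -14.0]
top base [ 0.5231 -0.0128 -0.0886] 11.598522186279297 3223 3324
 z 0.024 852 [ 0.5165 -0.0114  0.0308] [ 0.5172 -0.0116  0.0295]
 z 0.044 187 [ 0.5167 -0.0109  0.0512] [ 0.5174 -0.0086  0.0519]
 stripe [ 0.5681 -0.0152  0.0137]
side nut [ 0.4826 -0.2309 -0.1414] 0.9448859095573425 927
 mark dir deg [-13.0, -12.0, -4.0, 9.0, 4.0, -2.0, -6.0, 7.0, 4.0]
side base [ 0.5238 -0.0153 -0.0963] 61.397552490234375 2978 3128
 z 0.024 665 [0.5094 0.0016 0.0302] [ 0.5185 -0.0118  0.029 ]
 z 0.044 166 [ 0.5164 -0.0052  0.0498] [ 0.5188 -0.0079  0.051 ]
 stripe [ 0.57   -0.0137  0.0129]
```

```bash
cat >> h.py <<'E'
def go(x,y,z,yawy):
    "jog numbers for TCP x,y,z (m) tool down with tool y at yawy deg"
    s=readout.state(); R0=R.from_rotvec(s["tool_rot"]); a=np.radians(yawy)
    yy=np.array([np.cos(a),np.sin(a),0]); zz=np.array([0,0,-1.]); Rt=R.from_matrix(np.c_[np.cross(yy,zz),yy,zz])
    print("t",round(s["time"],2),"pos",s["eef_pos"].round(4),"yawy",np.degrees(np.arctan2(*R0.as_matrix()[[1,0],1])).round(2),"F",s["force"].round(1),"gap",round(s["finger_gap"],4))
    print("jog",(R0.inv().apply(np.array([x,y,z])-s["eef_pos"])*1000).round(1),np.degrees((R0.inv()*Rt).as_rotvec()).round(2))
E
python3 -c "
from h import *
go(.482,-.232,.10,-62)"
```

```text
t 0.4 pos [ 0.2085 -0.6943  0.2185] yawy -73.28 F [ 0.2  0.6 -0.1] gap 0.0932
jog [ 394.9 -364.   118.5] [ -0.02   0.   -11.28]
```

Emit:
jog_arm(
  motion="395 -364 60 0 0 -11.3; 395 -364 60 0 0 -11.3; 395 -364 60 0 0 -11.3; 395 -364 60 0 0 -11.3; 395 -364 60 0 0 -11.3; 395 -364 60 0 0 -11.3; 395 -364 60 0 0 -11.3; 395 -364 60 0 0 -11.3",
  gripper=80,
)

```text
time: 1.2
eef_pos: [0.4118, -0.3506, 0.1743]
tool_rot: [3.048, 0.76, 0.001]
force: [1.3, -1.1, -0.7]
finger_gap: 0.0799
```

```bash
python3 -c "
from h import *
go(.482,-.232,.06,-62)"
```

```text
t 1.2 pos [ 0.4118 -0.3506  0.1743] yawy -62.0 F [ 1.3 -1.1 -0.7] gap 0.0799
jog [117.6 -71.9 114.3] [ 0.03 -0.02  0.  ]
```

Emit:
jog_arm(
  motion="118 -72 60 0 0 0; 118 -72 60 0 0 0; 118 -72 100 0 0 0; 118 -72 114 0 0 0; 118 -72 114 0 0 0; 118 -72 114 0 0 0",
)

```text
time: 1.8
eef_pos: [0.4818, -0.2319, 0.0603]
tool_rot: [-3.048, -0.761, 0.002]
force: [0.1, 0.5, 0.1]
finger_gap: 0.08
```

```bash
python3 - <<'E'
from h import *
go(.482,-.232,.0105,-62)
ims=[]
for n,c in (("top",(455,240)),("side",(365,190))):
    im,d=optics.capture(n); u,v=c; ims.append(cv2.resize(im[v-50:v+50,u-50:u+50],(400,400),interpolation=cv2.INTER_CUBIC))
cv2.imwrite("pics/g1.png",np.hstack(ims))
E
```

```text
t 1.8 pos [ 0.4818 -0.2319  0.0603] yawy -61.96 F [0.1 0.5 0.1] gap 0.08
jog [ 0.2  0.2 49.8] [-0.03  0.07  0.04]
```

View pics/g1.png

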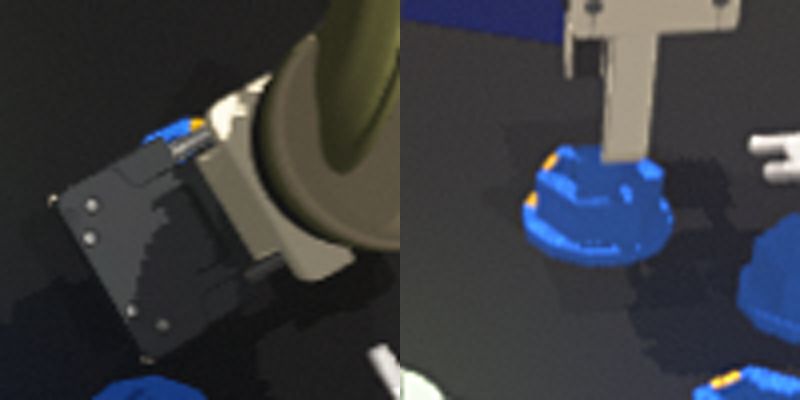

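The top crop is mostly blocked by the gripper. The side crop shows the fingers centred over the target nut, with its mark to the left, clear of the fingers. I'll lower and grip.

Emit:
jog_arm(
  motion="0 0 20 0 0 0; 0 0 35 0 0 0; 0 0 44 0 0 0; 0 0 48 0 0 0; 0 0 48 0 0 0",
)

```text
time: 2.4
eef_pos: [0.4823, -0.2342, 0.0142]
tool_rot: [3.047, 0.755, 0.003]
force: [0.0, -0.1, -0.6]
finger_gap: 0.0802
```

Emit:
jog_arm(
  motion="0 0 0 0 0 0; 0 0 0 0 0 0; 0 0 0 0 0 0; 0 0 0 0 0 0; 0 0 0 0 0 0; 0 0 0 0 0 0; 0 0 0 0 0 0",
  gripper=40,
  newtons=30,
)

```text
time: 3.1
eef_pos: [0.4821, -0.2339, 0.0145]
tool_rot: [3.047, 0.755, 0.002]
force: [-1.3, 1.7, 5.5]
finger_gap: 0.0548
```

Gripped at 54.8 mm, which is right for the flats. Now the lift.

Emit:
jog_arm(
  motion="0 0 -30 0 0 0; 0 0 -70 0 0 0; 0 0 -105 0 0 0; 0 0 -105 0 0 0",
)

```text
time: 3.5
eef_pos: [0.4839, -0.2347, 0.1234]
tool_rot: [3.044, 0.754, 0.011]
force: [0.4, -0.7, -1.2]
finger_gap: 0.0549
```

```bash
python3 - <<'E'
from h import *
go(.5175,-.0115,.12,-110)
im,d=optics.capture("side"); np.savez("l.npz",im=im,d=d)
p=proj("side",[readout.state()["eef_pos"]])[0].astype(int); print(p)
u,v=p; cv2.imwrite("pics/lift.png",cv2.resize(im[max(v-60,0):v+60,max(u-60,0):u+60],(480,480),interpolation=cv2.INTER_CUBIC))
E
```

```text
t 3.5 pos [ 0.4839 -0.2347  0.1234] yawy -62.18 F [ 0.4 -0.7 -1.2] gap 0.0549
jog [ 133.9 -181.7    2.8] [ 0.28 -0.47 47.82]
[367 139]
```

View pics/lift.png

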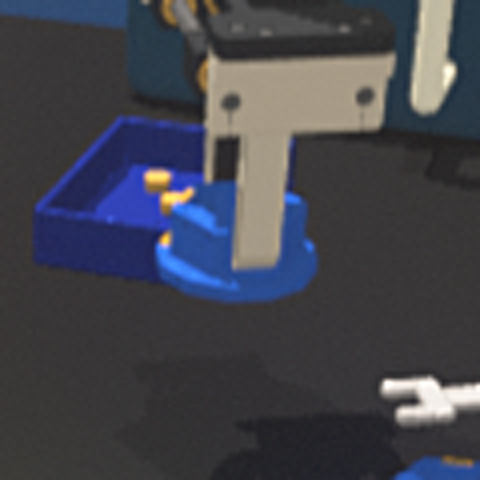

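The nut is held, upright and clear of the bench, with its yellow mark to the left at about (170,200) in the crop. Next I'll carry it over the stud.

Emit:
jog_arm(
  motion="134 -182 3 0.3 -0.5 47.8; 134 -182 3 0.3 -0.5 47.8; 134 -182 3 0.3 -0.5 47.8; 134 -182 3 0.3 -0.5 47.8; 134 -182 3 0.3 -0.5 47.8; 134 -182 3 0.3 -0.5 47.8; 134 -182 3 0.3 -0.5 47.8; 134 -182 3 0.3 -0.5 47.8",
)

```text
time: 4.35
eef_pos: [0.516, -0.0112, 0.117]
tool_rot: [3.094, -0.541, -0.007]
force: [-0.3, 0.1, -2.0]
finger_gap: 0.0552
```

```bash
python3 - <<'E'
from h import *
go(.5175,-.0115,.08,-110)
s=readout.state(); e=s["eef_pos"]
R0=R.from_rotvec(s["tool_rot"]).as_matrix()
for n in ("side","top"):
    im,d=optics.capture(n); W=cloud(n,d)
    hs=cv2.cvtColor(im,cv2.COLOR_BGR2HSV)
    m=((cv2.inRange(hs,(100,120,60),(125,255,255))>0)|yellow(im))&(np.linalg.norm(W-e,axis=2)<.06)
    if m.sum()>200:
        q,f=fit(n,m,NUT+[0,0,e[2]-.0145],[e[0],e[1],np.radians(-50)]); print(n,m.sum(),f,"nut",q[:2].round(4),np.degrees(q[2]).round(1),"off tool xy",(R0.T@np.r_[q[:2]-e[:2],0])[:2].round(4))
    y=yellow(im)&m; 
    if y.any(): print("mark",W[y].mean(0).round(4), "dir from tcp",np.degrees(np.arctan2(*(W[y].mean(0)-e)[[1,0]])).round(1))
    p=proj(n,[e])[0].astype(int); u,v=p; cv2.imwrite(f"pics/ab_{n}.png",cv2.resize(im[v-75:v+75,u-75:u+75],(480,480),interpolation=cv2.INTER_CUBIC))
E
```

```text
t 4.35 pos [ 0.516  -0.0112  0.117 ] yawy -109.83 F [-0.3  0.1 -2. ] gap 0.0552
jog [ 1.7 -0.3 37. ] [0.07 0.23 0.17]
side 1225 34.446170806884766 nut [ 0.5178 -0.0128] -47.0 off tool xy [0.0023 0.0008]
mark [ 0.5343 -0.0331  0.133 ] dir from tcp -50.0
```

View pics/ab_side.png

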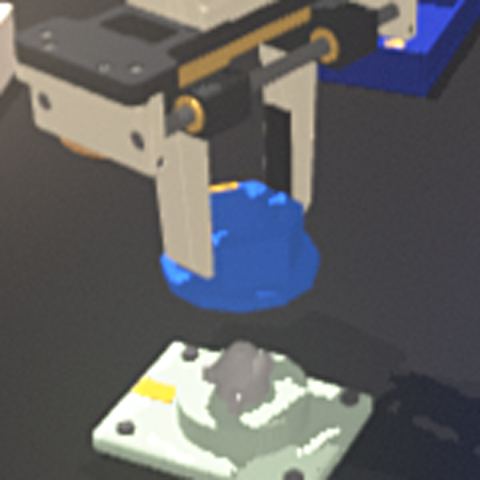

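The side crop shows the nut level above the stud at (240,370), with the bracket stripe at (155,390). The fit puts the nut's axis within about 1 mm of the stud, with its yaw about 45° clockwise of the stripe. I'll lower it slowly.

Emit:
jog_arm(
  motion="0 0 25 0 0.2 0.2; 0 0 40 0 0.2 0.2; 0 0 48 0 0.2 0.2; 0 0 51 0 0.2 0.2; 0 0 54 0 0.2 0.2; 0 0 54 0 0.2 0.2",
)

```text
time: 5.05
eef_pos: [0.5162, -0.012, 0.0636]
tool_rot: [3.093, -0.549, 0.0]
force: [-0.2, -0.3, -2.0]
finger_gap: 0.055
```

```bash
python3 - <<'E'
from h import *
go(.516,-.011,.0545,-110)
E
```

```text
t 5.05 pos [ 0.5162 -0.012   0.0636] yawy -110.15 F [-0.2 -0.3 -2. ] gap 0.055
jog [-0.5 -0.9  9.1] [ 0.03 -0.02 -0.15]
```

Emit:
jog_arm(
  motion="0 -0.5 3 0 0 0; 0 -0.5 5 0 0 0; 0 -0.5 7 0 0 0; 0 -0.5 8 0 0 0; 0 -0.5 8 0 0 0",
)

```text
time: 5.55
eef_pos: [0.5163, -0.0115, 0.0555]
tool_rot: [3.093, -0.549, 0.0]
force: [-0.6, 0.5, -1.2]
finger_gap: 0.055
```

Emit:
jog_arm(
  motion="0 0 1 0 0 0; 0 0 2 0 0 0; 0 0 3 0 0 0; 0 0 3 0 0 0",
)

```text
time: 5.95
eef_pos: [0.5164, -0.0115, 0.0542]
tool_rot: [-3.093, 0.55, -0.002]
force: [-4.9, 0.3, 25.6]
finger_gap: 0.0546
```

It made contact at the expected lug height, with Fz at 25 N. I'll open the fingers so the nut settles flat, then check.

Emit:
jog_arm(
  motion="0 0 -2 0 0 0; 0 0 -2 0 0 0; 0 0 -2 0 0 0; 0 0 -2 0 0 0; 0 0 -2 0 0 0",
  gripper=64,
)

```text
time: 6.45
eef_pos: [0.5163, -0.0115, 0.0559]
tool_rot: [-3.093, 0.55, -0.001]
force: [1.0, -0.3, 0.0]
finger_gap: 0.0637
```

```bash
python3 - <<'E'
from h import *
go(.516,-.011,.0545,-110)
n="side"; im,d=optics.capture(n); W=cloud(n,d); e=np.array([.5175,-.0115,.055])
hs=cv2.cvtColor(im,cv2.COLOR_BGR2HSV)
m=((cv2.inRange(hs,(100,120,60),(125,255,255))>0)|yellow(im)&(W[...,2]>.035))&(np.linalg.norm(W-e,axis=2)<.06)
for h in (.03,.035,.04,.045): q,f=fit(n,m,NUT+[0,0,h],[e[0],e[1],np.radians(-50)]); print(h,f,q[:2].round(4),np.degrees(q[2]).round(1))
u,v=proj(n,[e])[0].astype(int); cv2.imwrite("pics/lug.png",cv2.resize(im[v-60:v+60,u-60:u+60],(480,480),interpolation=cv2.INTER_CUBIC))
E
```

```text
t 6.45 pos [ 0.5163 -0.0115  0.0559] yawy -110.16 F [ 1.  -0.3  0. ] gap 0.0637
jog [-0.5 -0.4  1.4] [-0.02 -0.04 -0.16]
0.03 29.759719848632812 [ 0.5225 -0.0246] -45.5
0.035 34.948299407958984 [ 0.52   -0.0203] -45.3
0.04 43.13347625732422 [ 0.5172 -0.0137] -49.5
0.045 57.01741409301758 [ 0.5151 -0.0078] -49.9
```

View pics/lug.png

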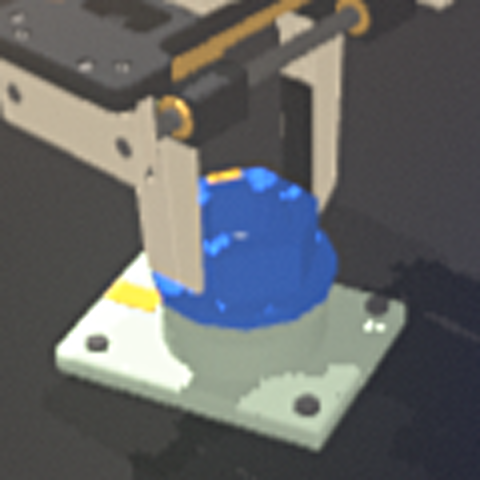

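The nut is sitting level on the lugs: the 40 mm hypothesis puts its centre back on the stud. Its mark is about 45° clockwise of the stripe. I'll regrip and turn it counter-clockwise.

Emit:
jog_arm(
  motion="0 0 0 0 0 0; 0 0 0 0 0 0; 0 0 0 0 0 0; 0 0 0 0 0 0; 0 0 0 0 0 0",
  gripper=40,
  newtons=25,
)

```text
time: 7.0
eef_pos: [0.5163, -0.0115, 0.0559]
tool_rot: [-3.093, 0.55, -0.001]
force: [-0.7, 0.0, -1.2]
finger_gap: 0.0546
```

Emit:
jog_arm(
  motion="0 0 1 0 0 -7; 0 0 1 0 0 -14; 0 0 1 0 0 -21; 0 0 1 0 0 -28; 0 0 1 0 0 -35; 0 0 1 0 0 -35",
)

```text
time: 7.6
eef_pos: [0.5163, -0.0116, 0.055]
tool_rot: [-3.115, -0.408, -0.001]
force: [-0.1, 0.2, -1.2]
finger_gap: 0.0547
```

Emit:
jog_arm(
  motion="0 0 1 0 0 -4; 0 0 1 0 0 -8; 0 0 1.5 0 0 -10; 0 0 2.5 0 0 -10; 0 0 3 0 0 -10",
)

```text
time: 8.1
eef_pos: [0.5162, -0.0117, 0.0518]
tool_rot: [-3.068, -0.674, -0.001]
force: [-0.4, -0.2, -1.5]
finger_gap: 0.0543
```

It's going down freely below lug height, with no resisting force. I'll continue.

Emit:
jog_arm(
  motion="0 0 2 0 0 0; 0 0 4 0 0 0; 0 0 5.5 0 0 0; 0 0 6.5 0 0 0; 0 0 7.5 0 0 0; 0 0 7.5 0 0 0",
)

```text
time: 8.7
eef_pos: [0.5162, -0.0116, 0.0456]
tool_rot: [-3.068, -0.673, -0.002]
force: [-3.5, 1.2, 21.2]
finger_gap: 0.055
```

Contact at about the boss height, given the regrip offset of 15.9 mm. I'll release, back off and check.

Emit:
jog_arm(
  motion="0 0 -0.5 0 0 0; 0 0 -0.5 0 0 0; 0 0 -0.5 0 0 0; 0 0 -0.5 0 0 0; 0 0 -0.5 0 0 0; 0 0 -0.5 0 0 0",
  gripper=76,
)

```text
time: 9.3
eef_pos: [0.5161, -0.0116, 0.046]
tool_rot: [-3.068, -0.673, -0.002]
force: [-1.2, 0.7, 0.0]
finger_gap: 0.0758
```

Emit:
jog_arm(
  motion="0 0 -20 0 0 0; 0 0 -50 0 0 0; -50 0 -90 0 0 0; -100 0 -120 0 0 0; -150 0 -130 0 0 0; -200 0 -130 0 0 0; -200 0 -130 0 0 0",
)

```text
time: 10.0
eef_pos: [0.3299, -0.0965, 0.1763]
tool_rot: [-3.069, -0.67, 0.001]
force: [0.4, 0.2, 0.2]
finger_gap: 0.0757
```

```bash
python3 - <<'E'
from h import *
go(.5175,-.0115,.12,-65)
e=np.array([.5175,-.0115,.045]); ims=[]
for n in ("side","top"):
    im,d=optics.capture(n); W=cloud(n,d)
    hs=cv2.cvtColor(im,cv2.COLOR_BGR2HSV); nr=np.linalg.norm(W-e,axis=2)<.07
    m=((cv2.inRange(hs,(100,120,60),(125,255,255))>0)|yellow(im)&(W[...,2]>.027))&nr
    if m.sum()>200:
      for h in (.03,.04): q,f=fit(n,m,NUT+[0,0,h],[e[0],e[1],np.radians(-5)]); print(n,h,f,q[:2].round(4),np.degrees(q[2]).round(1))
      P=W[m]; print("z pct",np.percentile(P[:,2],[5,50,90,98]).round(4))
    for nm,k in (("mark",yellow(im)&nr&(W[...,2]>.027)),("stripe",yellow(im)&nr&(W[...,2]<.02))):
      if k.any(): c=W[k].mean(0); print(n,nm,c.round(4),np.degrees(np.arctan2(c[1]+.0115,c[0]-.5175)).round(1))
    u,v=proj(n,[e])[0].astype(int); ims.append(cv2.resize(im[v-50:v+50,u-50:u+50],(400,400),interpolation=cv2.INTER_CUBIC))
cv2.imwrite("pics/fin.png",np.hstack(ims))
E
```

```text
t 10.0 pos [ 0.3299 -0.0965  0.1763] yawy -65.36 F [0.4 0.2 0.2] gap 0.0757
jog [206.    1.   56.2] [-0.01  0.02 -0.36]
side 0.03 6.958942890167236 [ 0.5192 -0.0141] -5.6
side 0.04 20.009044647216797 [ 0.5127 -0.0008] -16.4
z pct [0.0337 0.0483 0.0604 0.0613]
side mark [ 0.5449 -0.0145  0.0606] -6.2
side stripe [ 0.5709 -0.0132  0.013 ] -1.8
top 0.03 6.870021343231201 [ 0.517  -0.0125] 7.1
top 0.04 12.136457443237305 [ 0.516  -0.0118] 3.3
z pct [0.0355 0.0411 0.0621 0.0636]
top mark [ 0.5477 -0.0162  0.0471] -8.8
top stripe [ 0.5681 -0.0151  0.0136] -4.1
```

View pics/fin.png

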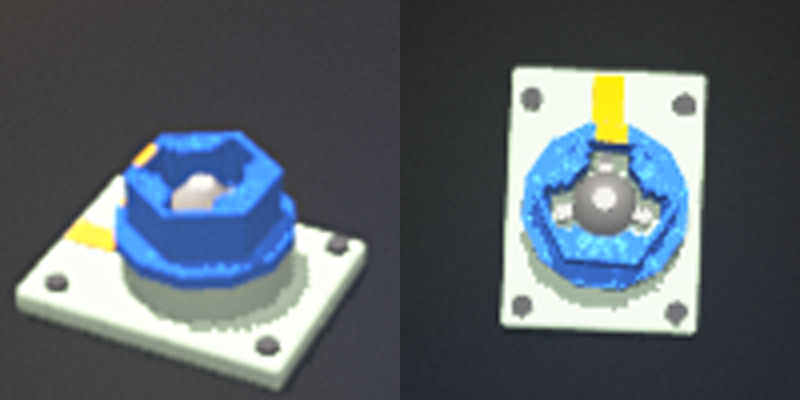

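Both views show the nut down on the boss with a lug in each of its three slots, and its mark in line with the stripe (right crop, about (610,110)). Its top is at about 60–61 mm, which matches fully down.

```bash
python3 -c "
from h import *
print(order.sign_off(), readout.state()['time'])"
```

```text
the job is handed in; nothing more can be done
the job is handed in; nothing more can be done
```

The blue nut is fully down on the bracket's boss with its yellow mark in line with the stripe, and I've handed the job in. I used the blue nut farthest from the base, near (0.482, -0.233). The job took about 10 s on the robot's clock.

**On the lugs:** I set the nut on the lugs with its mark about 45° clockwise of the stripe and opened the fingers so it rested there on its own. I then regripped it and turned it 45° counter-clockwise. It went down about 10 mm over the lugs, and I released it and backed the arm clear.

**Last checks:**
- **Height:** the nut's top is at about 61 mm in the side view (about 62–64 mm in the top view), against 60 mm for fully down. The 30 mm seating also fitted both views better than 40 mm.
- **Lugs:** all three can be seen in the nut's slots.
- **Alignment:** the mark reads about 4–5° off the stripe in both cameras, which is within the 10° needed. The arm's own pose puts the nut at -5.4°, against about -5° estimated for the bracket.
- **Disagreement:** the nut's outline fitted in the top view gave +7°. I gave it little weight, because that outline is nearly round and says little about rotation.
- **Forces and silver nut:** the highest force I saw at the end of a move was about 26 N. I did not go near the silver nut, though I took no separate final measurement of it.

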